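# Clamp the rusty claw weight in the bench vise

## Task

Stand the rusty claw weight lug-up on the vise's ways, lengthwise along the jaws and in the middle of them, and let go of it. Then crank the red knob so that the moving jaw slides up and clamps the weight firmly against the fixed jaw - feel for it and stop there, without forcing the crank - and let go. Leave the other things on the bench where they are.

Things in the scene. Friction and masses are not known exactly. Their poses are not given: they have to be found in the camera images.
- vise: Fixed blue-green drill vise, 220 long (x) x 110 wide (y). Origin: centre of its underside; x runs along the screw from the crank end to the fixed jaw, z up. Ways (two flat rails between the jaws) at z=100; fixed jaw face, looking to -x, somewhere from x=67 to 83 (bolted down anew each time); both jaws 110 wide and 26 high (tops z=126). Crank on the -x end, outside a sheet guard.
- ways_mid (a point): Point on top of the ways, in the middle of the jaws' width, about midway between the open jaws (vise x=35, y=0, z=100); axes as the vise's.
- jaw: The moving jaw. Origin: middle of its face (which looks to vise +x) at the level of the ways; axes as the vise's. It stands at vise x=-5 when the crank reads 0, and is sprung on its nut (40 N per mm), so it yields a little under load. The crank turns freely at 3 to 5 N at the knob; once the weight is nipped the push rises by some 18 N per rad: 6 to 10 N is firm, over 18 N forced.
- crank (a joint): Crank angle (rad) about vise +x, growing as it closes (clockwise as seen from the crank end). 0: knob straight above the screw; at q the knob is off the screw by vise y=-50 sin q, z=+50 cos q. A turn moves the jaw 30 mm. Starts 0 to 2.5. Stays clamped when let go.
- crank_axis (a point): Point on the screw axis at the crank arm's outer face: vise x=-125, y=0, z=85. Behind it the clear guard with a yellow top edge: 150 wide (y), outer face at vise x=-106, z=40 to 170. A gripper pointing straight down at the knob would hit the guard or the crank's hub, so lean it about 40 degrees, its body away from the vise.
- knob_mid (a point): Middle of the red knob: a cylinder 24 in diameter and 55 long, parallel to the vise's x axis, reaching outwards from the crank arm; this point is at vise x=-154, 50 from the screw axis. The knob spins freely on its pin, so a gripper can hold it and keep its own orientation all round the circle.
- weight: Rusty brown steel claw weight, about 0.7 kg: foot 96 long (x) x 36 wide (y) x 20 high, with an upright lug 60 long (x) x 14 thick (y) on the middle of it, from z=20 to z=60. Origin: centre of its underside. Grip the lug across its thickness. Stands lug-up on the bench at the start.
- bowl: Cracked amber claw bowl, 96 across, 55 high, with a steel spout 30 long to its -x. Origin: centre of underside. Bystander.
- liner: Tan rubber liner standing on its head, 58 across, 140 high. Bystander.
- nipple1: Brass nipple, 32 across, 62 high, standing. Bystander.
- nipple2: Brass nipple, 32 across, 62 high, standing. Bystander.
- wrench: Wrench, 190 long, lying. Bystander.
- brush: Brush, 190 long, lying. Bystander.
- bottle: Blue bottle, 64 across, 170 high. Bystander.
Things that resemble listed ones, but are neither listed nor needed, are in the scene too. What is meant by the weight is not turquoise, and is the larger of those in its own colour.

How it is judged:
By the outcome, as a careful person would: the job done as asked, in the order asked, and still so for the second after the job is handed in, with the robot touching nothing.
It also fails if it takes over 72 s, if anything falls off the work surface, if the arm or the gripper's body presses on something with over 40 N, if the wrist force passes 120 N, or if a joint passes its speed limit or range.

## Robot

A 6-joint arm with a two-finger parallel gripper is mounted at the origin on the work surface. World frame = base frame: x ahead of the robot, y to its left, z up, the work surface at z = 0. Lengths are in mm, angles in rad, forces in N, time in s.
With the tool pointing down it reaches from about 350 to 975 mm from the base axis. Payload 7.1 kg.
Tool frame: the origin (TCP) lies midway between the tips of the shut fingers; the grasp point (between the pads) lies 19 mm behind it; z points along the fingers, y is the line along which they close (so a half turn about z gives the same grasp; the last joint's range is limited). The gripper opens to 88 mm and grips with 3 to 60 N. Pads are 20 mm wide; open, the fingers measure 115 mm over their backs; the gripper's body (75 mm by 178 mm) begins 61 mm behind the grasp point.
Start: joints at [-1.31, 0.423, 1.63, -0, 1.089, -0.019], TCP at [172.62, -600.672, 222.675] pointing down, gripper open.
Joint ranges: [-3, 3], [-0.9, 2.11], [0.09, 2.58], [-1.31, 4.45], [0.11, 2.69], [-2.54, 2.54]. Speed limits (rad/s): [2.39, 2.39, 3.01, 3.14, 3.14, 3.14].

## Interface

Orientations are given as a rotation vector (axis times angle).
In Python, from workcell import get_obs, get_image, camera_params, close_job gives the robot as it stands.
- The arm moves only by the shell command python3 -m creep 'ROWS' [OPENING]. ROWS is a JSON object of lists of equal length, an entry for each row: "delta_pos": the shift along the tool's x, y, z in m, a list of three; "twist": the turn, a rotation vector about the tool's x, y, z in degrees, a list of three. A call has 1 to 20 rows; each row shifts and turns the commanded pose from where the row before left it, along the tool's axes as they then stand; what a row does not reach is not made up. A row lasts 1/12 s, in which the tool goes at most 41.7 mm and 7.16 degrees, less where a joint would pass 70% of its speed; a pose out of reach is approached as far as the arm can. A call with a gripper value outside its range is refused whole. OPENING is the opening, from 0 (shut) to 1 (fully open), set as the call begins (- or left out, the last holds). The fingers move at their own pace and stop on an object; the grip force is fixed at half the most. Time passes only in rows, so rows that do not move let the fingers close. It gives the time, the measured TCP pose, the force, the opening and the grip force at its end, in the units of the state.
- get_obs(): the state, without advancing time (a new reading comes with each control period).
- get_image(name): name is "side" or "top"; returns (picture, depth): 420x560x3 uint8, red, green, blue; 420x560 float32, mm along the optical axis (not along the pixel's ray), 0 where there is no reading.
- camera_params(name): a dict with "camera_matrix" (3x3 intrinsics, pixels), "extrinsics" (4x4, takes a point from camera to world coordinates). Camera axes: x right, y down, z forward; pixel columns grow to the right and rows downward; lengths in mm; the calibration is good to about 2 mm. A picture is of the moment at which its call begins. camera_params takes no time and is no camera call.
- close_job(): hands the job in; it is judged then, once.
The state is a dict: "t": time; "qpos": joint angles; "qvel": joint speeds; "joint_torque": joint torques, N m; "ee_pos": TCP position; "orientation": TCP orientation; "ft_force": force on the tool from outside, world axes, zero at the start; "moment": the same for the moment, N m; "width": finger opening in mm; "grasp_force": force on a finger pad.
Only numpy, scipy, OpenCV 4.12 (cv2) and the standard library are available. Lean on these libraries where they do the work, as an engineer would, in place of code of your own. Each camera call takes 0.05 s, during which the arm holds its last target. There are 200 camera calls.

## Working session

There is one attempt and no reset: what is moved stays moved. The work goes in short steps, Python scripts to look and compute and a shell command to move; the robot and the scene stay as the last step left them, time stands still between calls to the robot, and variables do not carry over. Pictures are saved under pics/ and viewed, at most 10 in all, crops included, and the job is handed in when it is done.

```bash
mkdir -p pics; ls
python3 - <<'E'
from workcell import *
import cv2,numpy as np
for n in("top","side"):
    p,d=get_image(n); cv2.imwrite(f"pics/{n}0.png",p[:,:,::-1]); np.savez(f"{n}0.npz",p=p,d=d)
    c=camera_params(n); print(n,c["camera_matrix"],np.round(c["extrinsics"],3))
o=get_obs(); print(o)
E
```

```text
pics
top [[517.63410965   0.         277.91103378]
 [  0.         517.63410965 204.40365769]
 [  0.           0.           1.        ]] [[-2.200000e-02 -9.780000e-01  2.090000e-01  1.659970e+02]
 [-1.000000e+00  2.000000e-02 -1.200000e-02 -5.167000e+00]
 [ 7.000000e-03 -2.100000e-01 -9.780000e-01  1.555398e+03]
 [ 0.000000e+00  0.000000e+00  0.000000e+00  1.000000e+00]]
side [[379.39672226   0.         277.44996243]
 [  0.         379.39672226 209.25718252]
 [  0.           0.           1.        ]] [[ 9.76000e-01 -1.31000e-01  1.75000e-01  3.08690e+02]
 [-2.18000e-01 -5.69000e-01  7.93000e-01 -8.66224e+02]
 [-5.00000e-03 -8.12000e-01 -5.84000e-01  7.36944e+02]
 [ 0.00000e+00  0.00000e+00  0.00000e+00  1.00000e+00]]
{'t': 0.1, 'qpos': array([-1.31000526e+00,  4.23754697e-01,  1.63062600e+00, -5.88237850e-06,
        1.08860256e+00, -1.90123738e-02]), 'qvel': array([ 9.48275049e-05, -1.83320873e-03, -1.60890335e-03, -2.19739131e-03,
       -2.46601175e-04,  3.41845511e-03]), 'joint_torque': array([-1.53720110e-03, -5.45619893e+01, -2.74323303e+01,  6.45843451e-02,
        1.87950575e-02, -2.91827337e-05]), 'ee_pos': array([ 172.48738887, -600.19235323,  221.98062375]), 'orientation': array([-3.10953141e+00, -4.37893721e-01,  2.71427250e-04]), 'ft_force': array([ 0.2793469 , -0.52417395,  0.26078073]), 'moment': array([ 0.00237243,  0.02322005, -0.00858762]), 'grasp_force': 0.0, 'width': 88.03565994045799}
```

View pics/top0.png

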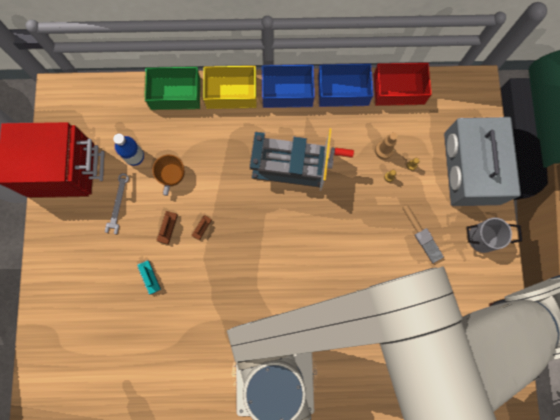

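View pics/side0.png

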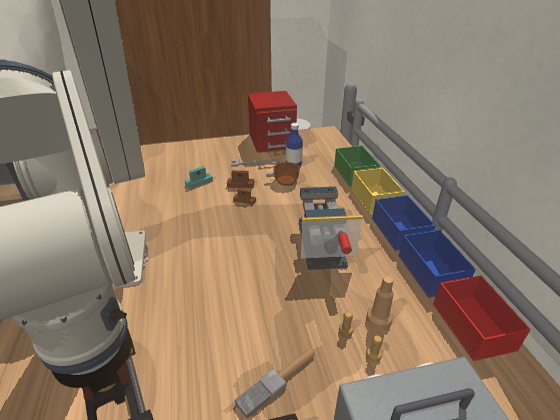

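Top view: the brown weight at (167,228) is larger than the brown one at (202,228), and the third at (148,277) is turquoise. The larger brown one fits the description. The vise is at (290,160), with its crank (red knob at 343,153) towards the image's right, which is world -y. I'll confirm the weight in an enlarged crop and measure.

```bash
cat > h.py <<'E'
import numpy as np,cv2
from workcell import *
from scipy.spatial.transform import Rotation as R
def cloud(n,d):
    c=camera_params(n);K=c["camera_matrix"];E=c["extrinsics"]
    v,u=np.mgrid[:d.shape[0],:d.shape[1]]
    P=np.stack([(u-K[0,2])/K[0,0]*d,(v-K[1,2])/K[1,1]*d,d],-1)
    return P@E[:3,:3].T+E[:3,3]
def proj(n,X):
    c=camera_params(n);K=c["camera_matrix"];E=c["extrinsics"]
    q=K@(E[:3,:3].T@(np.asarray(X,float)-E[:3,3])); return q[:2]/q[2]
def ray(n,u,v,z):
    c=camera_params(n);E=c["extrinsics"]
    d=E[:3,:3]@np.linalg.inv(c["camera_matrix"])@[u,v,1]; return E[:3,3]+d*(z-E[2,3])/d[2]
def load(n,k=0):
    f=np.load(f"{n}{k}.npz"); return f["p"],f["d"]
E
python3 - <<'E'
from h import *
p,d=load("top"); C=cloud("top",d); hsv=cv2.cvtColor(p,cv2.COLOR_RGB2HSV)
def rep(name,m,box):
    u0,v0,u1,v1=box; mm=np.zeros(m.shape,bool); mm[v0:v1,u0:u1]=m[v0:v1,u0:u1]; mm&=d>0
    X=C[mm]; print(name,len(X),"pix",np.argwhere(mm).mean(0)[::-1].round(1),"med",np.median(X,0).round(1),"z5-95",np.percentile(X[:,2],[2,25,50,75,98]).round(1)); return X,mm
Z=C[...,2]
print("table z",np.median(Z[300:330,60:200]))
tb=np.median(Z[240:330,60:140])
for nm,b in(("big",(150,202,186,252)),("small",(187,208,220,246))):
    for lo,hi in((8,30),(45,75),(25,75)):
        X,mm=rep(f"{nm} {lo}-{hi}",(Z>lo)&(Z<hi),b)
        if len(X)>5:
            r=cv2.minAreaRect(X[:,:2].astype(np.float32)); print(r)
red=((hsv[...,0]<6)|(hsv[...,0]>174))&(hsv[...,1]>180)
rep("knob",red,(325,140,365,165))
yl=(hsv[...,0]>18)&(hsv[...,0]<32)&(hsv[...,1]>150)&(hsv[...,2]>140)
X,mm=rep("guard",yl&(Z>130),(315,120,340,195)); print(cv2.minAreaRect(X[:,:2].astype(np.float32)))
X,mm=rep("jawtops",(Z>116)&(Z<134),(240,120,325,195)); 
l,lab=cv2.connectedComponents(mm.astype(np.uint8))
for i in range(1,l):
    Y=C[lab==i]
    if len(Y)>30: print(len(Y),np.argwhere(lab==i).mean(0)[::-1],Y.mean(0),cv2.minAreaRect(Y[:,:2].astype(np.float32)),cv2.boxPoints(cv2.minAreaRect(Y[:,:2].astype(np.float32))).round(1).tolist())
rep("ways",(Z>92)&(Z<108),(240,120,325,195))
a=p[110:260,140:370]; cv2.imwrite("pics/crop1.png",cv2.resize(a[:,:,::-1],None,fx=3.4,fy=3.4,interpolation=cv2.INTER_CUBIC))
E
```

```text
table z -0.49987547282603373
big 8-30 265 pix [167.7 228.6] med [423.1 307.1  19.1] z5-95 [ 9.1 16.3 19.1 21.8 26.5]
((424.02557373046875, 309.72479248046875), (121.49681091308594, 101.87612915039062), 0.9282113909721375)
big 45-75 119 pix [163.6 224.9] med [432.7 313.1  58.4] z5-95 [46.2 55.2 58.4 62.1 66.1]
((432.8148498535156, 313.62969970703125), (16.30646324157715, 59.91123580932617), 71.91917419433594)
big 25-75 169 pix [164.4 226. ] med [429.7 312.   56.1] z5-95 [25.3 43.1 56.1 60.6 65.7]
((431.84747314453125, 312.5425720214844), (33.739234924316406, 87.37812042236328), 71.71501159667969)
small 8-30 167 pix [201.8 227.6] med [427.1 206.4  15.9] z5-95 [ 8.3 12.9 15.9 18.1 24. ]
((436.0849609375, 194.63131713867188), (78.62226867675781, 103.36662292480469), 85.0187759399414)
small 45-75 41 pix [199.4 225. ] med [431.4 210.7  47.8] z5-95 [45.3 46.5 47.8 49.9 53.5]
((430.35504150390625, 209.84765625), (10.99327564239502, 41.12309265136719), 62.434120178222656)
small 25-75 77 pix [199.8 225.5] med [431.  208.8  45.5] z5-95 [26.5 41.2 45.5 47.8 53.1]
((432.016845703125, 209.90657043
[... 486 characters left out ...]
75721  36.7777659  126.46244209] ((634.5716552734375, 36.83696365356445), (30.805280685424805, 110.67802429199219), 81.1768569946289) [[577.5, 30.100000381469727], [686.9000244140625, 13.100000381469727], [691.5999755859375, 43.599998474121094], [582.2999877929688, 60.5]]
516 [296.79263566 155.42635659] [615.50931324 -79.56729647 126.5525005 ] ((616.575927734375, -79.81521606445312), (40.25696563720703, 111.53204345703125), 81.10353088378906) [[558.4000244140625, -91.0999984741211], [668.5999755859375, -108.30000305175781], [674.7999877929688, -68.5999984741211], [564.5999755859375, -51.29999923706055]]
ways 1172 pix [292.6 157.7] med [614.3 -51.6 100.1] z5-95 [ 92.6  97.4 100.1 102.3 106.6]
```

View pics/crop1.png

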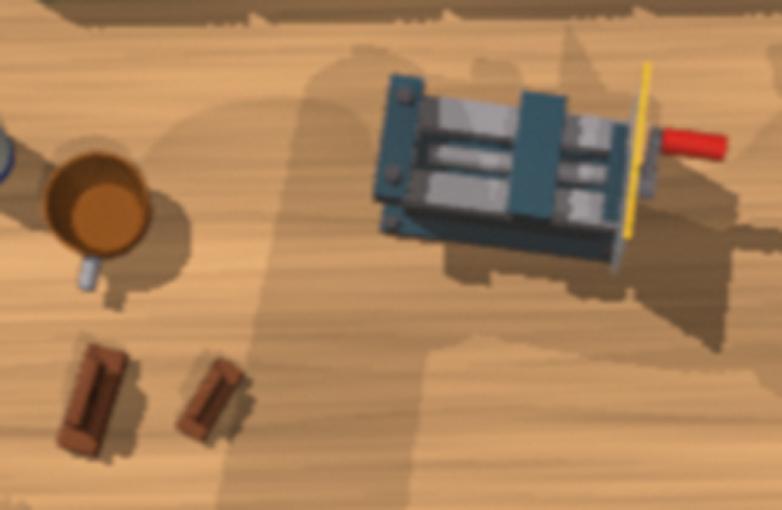

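The crop confirms it: the larger brown weight is at crop (95,400), i.e. top pixel (167,228), and the small one at crop (211,400) is a decoy. The fixed jaw is the left bar, the moving jaw the middle one. Next I cross-check with the side view and refine the fixed jaw's face.

Run:
```python
from h import *
ps,ds=load("side"); C=cloud("side",ds); Z=C[...,2]
near=lambda x,y,r:(np.hypot(C[...,0]-x,C[...,1]-y)<r)&(ds>0)
Y=C[near(432,313,50)&(Z>52)&(Z<70)]; print("side lug",len(Y),Y.mean(0),cv2.minAreaRect(Y[:,:2].astype(np.float32)))
hs=cv2.cvtColor(ps,cv2.COLOR_RGB2HSV)
red=((hs[...,0]<6)|(hs[...,0]>174))&(hs[...,1]>180)&near(619,-214,60)
print("side knob",red.sum(),np.median(C[red],0),np.percentile(C[red],[3,97],axis=0))
p,d=load("top"); T=cloud("top",d)
th=np.deg2rad(81.1); ex=np.array([np.cos(th),np.sin(th)]); ey=np.array([-ex[1],ex[0]])
O=np.array([621.1,-57.5])
def V(X): r=X[...,:2]-O; return np.stack([r@ex,r@ey,X[...,2]],-1)
h=cv2.cvtColor(p,cv2.COLOR_RGB2HSV)
for nm,CC,hh,dd in(("top",T,h,d),("side",C,hs,ds)):
    v=V(CC); teal=(hh[...,1]>80)&(hh[...,0]>85)&(hh[...,0]<110)&(dd>0)
    for a,b in((60,120),(-50,20)):
        m=teal&(v[...,2]>119)&(v[...,2]<134)&(v[...,0]>a)&(v[...,0]<b)&(abs(v[...,1])<70)
        X=v[m]
        # per column-of-y strips min/max x
        print(nm,(a,b),m.sum(),"x pct",np.percentile(X[:,0],[2,5,50,95,98]).round(1),"y pct",np.percentile(X[:,1],[1,50,99]).round(1),"slope dx/dy",np.polyfit(X[:,1],X[:,0],1).round(4))
    kr=((hh[...,0]<6)|(hh[...,0]>174))&(hh[...,1]>180)&(abs(v[...,0]+154)<50)&(abs(v[...,1])<70)&(dd>0)
    K=v[kr]; print("knob",kr.sum(),np.percentile(K,[3,50,97],axis=0).round(1).tolist())
# ray-plane: teal pixels cast on z=126, top
uu=[(256.3,150.5)]
m=(h[...,1]>80)&(h[...,0]>85)&(h[...,0]<110)
for vv in range(138,166,4):
    row=[u for u in range(240,325) if m[vv,u]]
    seg=np.split(row,np.where(np.diff(row)>1)[0]+1)
    print(vv,[(V(ray("top",s[0]-.5,vv,126))[0].round(1),V(ray("top",s[-1]+.5,vv,126))[0].round(1)) for s in seg if len(s)>4])
```

```text
side lug 48 [430.26641786 309.90390836  56.59002144] ((429.8642578125, 310.1549072265625), (15.22565746307373, 58.98752975463867), 72.59016418457031)
side knob 19 [ 624.85509436 -206.73448273  138.07883689] [[ 618.5540775  -234.20593782  135.34606784]
 [ 629.39345235 -188.68217445  140.08461175]]
top (60, 120) 148 x pct [ 83.8  84.6  94.1 103.2 103.6] y pct [-49.4  -1.7  52.4] slope dx/dy [-1.42000e-02  9.39778e+01]
top (-50, 20) 406 x pct [-40.8 -39.5 -24.1  -9.   -7.9] y pct [-49.7   2.3  52.6] slope dx/dy [-1.21000e-02 -2.42407e+01]
knob 125 [[-179.0, -32.9, 131.9], [-154.7, -22.3, 138.8], [-130.3, -13.7, 144.5]]Traceback (most recent call last):
  File "<stdin>", line 19, in <module>
    return _quantile_unchecked(
        a, q, axis, out, overwrite_input, method, keepdims, weights)
    return _ureduce(a,
                    func=_quantile_ureduce_func,
    ...<5 lines>...
                    overwrite_input=overwrite_input,
                    method=method)
    r = func(a, **kwargs)
    result = _quantile(arr,
                       quantiles=q,
    ...<2 lines>...
                       out=out,
                       weights=wgt)
    slices_having_nans = np.isnan(arr[-1, ...])
                                  ~~~^^^^^^^^^
IndexError: index -1 is out of bounds for axis 0 with size 0
```

```bash
python3 -m creep '{"delta_pos":[[0.01,-0.03,0],[0.02,-0.03,0],[0.03,-0.03,0],[0.0373,-0.0013,0],[0.0373,-0.0013,0],[0.0373,-0.0013,0],[0.0373,-0.0013,0],[0.0373,-0.0013,0],[0.0373,-0.0013,0],[0.0373,-0.0013,0],[0.0373,-0.0013,0],[0.0373,-0.0013,0],[0.0373,-0.0013,0],[0.0373,-0.0013,0],[0.0373,-0.0013,0],[0.0373,-0.0013,0],[0.0373,-0.0013,0],[0.0373,-0.0013,0],[0.0373,-0.0013,0],[0.0373,-0.0013,0]],"twist":[[0,0,-1],[0,0,-2],[0,0,-3],[0,0,-4],[0,0,-4],[0,0,-4],[0,0,-4],[0,0,-4],[0,0,-4],[0,0,-4],[0,0,-4],[0,0,-4],[0,0,-4],[0,0,-4],[0,0,-4],[0,0,-4],[0,0,-4],[0,0,-4],[0,0,-4],[0,0,-4]]}'
python3 -m creep '{"delta_pos":[[0.0373,-0.0013,0],[0.0373,-0.0013,0],[0.0373,-0.0013,0],[0.0373,-0.0013,0],[0.0373,-0.0013,0],[0.0373,-0.0013,0],[0.0373,-0.0013,0],[0.0373,-0.0013,0],[0.02,0,0],[0,0,0],[0,0,0]],"twist":[[0,0,-6],[0,0,-6],[0,0,-6],[0,0,-6],[0,0,-6],[0,0,-6],[0,0,-6],[0,0,-6],[0,0,-6],[0,0,-6],[0,0,0]]}'
cat > goal.py <<'E'
# goal.py x y z yaw_deg(tool x) [lean]: shift & turn in current tool frame
import sys; from h import *
def Rg(yaw,lean=0):
    c,s=np.cos(np.deg2rad(yaw)),np.sin(np.deg2rad(yaw))
    return R.from_matrix(np.array([[c,s,0],[s,-c,0],[0,0,-1]]))*R.from_euler('y',lean,degrees=True)
if __name__=="__main__":
    a=list(map(float,sys.argv[1:])); o=get_obs(); r=R.from_rotvec(o["orientation"])
    print("t",round(o["t"],2),"pos",o["ee_pos"].round(1),"w",round(o["width"],1),"F",o["ft_force"].round(1),"q",o["qpos"].round(2))
    print("shift tool mm",r.inv().apply(np.array(a[:3])-o["ee_pos"]).round(1),"turn deg",np.rad2deg((r.inv()*Rg(*a[3:])).as_rotvec()).round(2))
E
python3 goal.py 431.3 311.7 130 162
```

```text
t: 1.77
ee_pos: [536.9, 0.7, 222.5]
orientation: [-2.217, -2.226, 0.0]
ft_force: [0.4, -0.3, -0.1]
width: 88.1
grasp_force: 0.0
t: 2.68
ee_pos: [407.2, 280.0, 222.5]
orientation: [-0.803, -3.037, 0.001]
ft_force: [0.5, 0.3, 1.3]
width: 87.8
grasp_force: 0.0
t 2.68 pos [407.2 280.  222.5] w 87.8 F [0.5 0.3 1.3] q [ 0.58  0.23  1.91 -0.    1.   -0.48]
shift tool mm [-5.3 39.5 92.5] turn deg [ -0.03  -0.02 -11.6 ]
```

```bash
python3 -m creep '{"delta_pos":[[-0.0025,0.02,0.03],[-0.0025,0.0195,0.03],[0,0,0.0325],[0,0,0],[0,0,0],[0,0,0]],"twist":[[0,0,0],[0,0,0],[0,0,-5.8],[0,0,-5.8],[0,0,0],[0,0,0]]}' 0.6
python3 goal.py 431.3 311.7 29 162
python3 - <<'E'
from h import *
p,d=get_image("top"); cv2.imwrite("pics/top1.png",cv2.resize(p[180:280,110:240,::-1],None,fx=5,fy=5,interpolation=cv2.INTER_CUBIC))
E
```

```text
t: 3.18
ee_pos: [432.9, 310.5, 129.9]
orientation: [-0.511, -3.099, 0.001]
ft_force: [-0.6, 0.2, 0.3]
width: 53.7
grasp_force: 0.0
t 3.18 pos [432.9 310.5 129.9] w 53.7 F [-0.6  0.2  0.3] q [ 0.6   0.42  1.9  -0.    0.82 -0.64]
shift tool mm [  1.8   0.7 100.9] turn deg [-0.03 -0.02 -0.71]
```

View pics/top1.png

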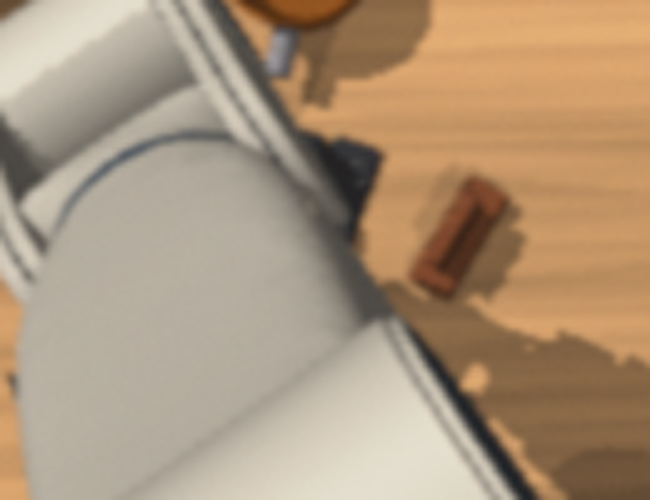

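The arm hides the weight; the small decoy at crop (458,235) stands clear of the gripper, so I descend and grip.

```bash
python3 -m creep '{"delta_pos":[[0.0018,0.0007,0.025],[0,0,0.025],[0,0,0.025],[0,0,0.015],[0,0,0.01],[0,0,0],[0,0,0]],"twist":[[0,0,-0.7],[0,0,0],[0,0,0],[0,0,0],[0,0,0],[0,0,0],[0,0,0]]}'
python3 -m creep '{"delta_pos":[[0,0,0],[0,0,0],[0,0,0],[0,0,0],[0,0,0],[0,0,0],[0,0,0],[0,0,0]],"twist":[[0,0,0],[0,0,0],[0,0,0],[0,0,0],[0,0,0],[0,0,0],[0,0,0],[0,0,0]]}' 0
python3 goal.py 431.3 311.7 230 162
```

```text
t: 3.82
ee_pos: [431.5, 312.3, 30.9]
orientation: [0.485, 3.103, 0.001]
ft_force: [0.1, 0.8, 0.5]
width: 52.8
grasp_force: 0.0
t: 4.48
ee_pos: [431.6, 312.8, 30.5]
orientation: [0.483, 3.103, 0.002]
ft_force: [1.4, 2.6, 1.8]
width: 13.8
grasp_force: 30.0
t 4.48 pos [431.6 312.8  30.5] w 13.8 F [1.4 2.6 1.8] q [ 0.6   0.59  1.93  0.    0.62 -0.66]
shift tool mm [  -0.2   -0.8 -199.5] turn deg [0.09 0.05 0.32]
```

```bash
python3 -m creep '{"delta_pos":[[0,0,-0.01],[0,0,-0.02],[0,0,-0.035],[0,0,-0.035],[0,0,-0.035],[0,0,-0.025],[0,0,-0.01],[0,0,0]],"twist":[[0,0,0],[0,0,0],[0,0,0],[0,0,0],[0,0,0],[0,0,0],[0,0,0],[0,0,0]]}'
python3 goal.py 626.9 -12.9 200 171.3
```

```text
t: 5.15
ee_pos: [431.3, 312.3, 202.0]
orientation: [0.482, 3.102, 0.003]
ft_force: [0.4, 0.1, -8.0]
width: 13.9
grasp_force: 30.0
t 5.15 pos [431.3 312.3 202. ] w 13.9 F [ 0.4  0.1 -8. ] q [ 0.6   0.31  1.85 -0.    0.97 -0.66]
shift tool mm [-285.1 -250.5    2. ] turn deg [ 0.11  0.11 -8.97]
```

```bash
python3 -m creep '{"delta_pos":[[-0.0095,-0.00835,0],[-0.0095,-0.00835,0],[-0.019,-0.0167,0],[-0.019,-0.0167,0],[-0.019,-0.0167,0],[-0.019,-0.0167,0],[-0.019,-0.0167,0],[-0.019,-0.0167,0],[-0.019,-0.0167,0],[-0.019,-0.0167,0],[-0.019,-0.0167,0],[-0.019,-0.0167,0],[-0.019,-0.0167,0],[-0.019,-0.0167,0],[-0.019,-0.0167,0],[-0.0095,-0.00835,0],[-0.0095,-0.00835,0],[0,0,0],[0,0,0],[0,0,0]],"twist":[[0,0,0],[0,0,0],[0,0,0],[0,0,0],[0,0,0],[0,0,0],[0,0,0],[0,0,0],[0,0,0],[0,0,0],[0,0,0],[0,0,0],[0,0,0],[0,0,0],[0,0,0],[0,0,0],[0,0,-3],[0,0,-3],[0,0,-3],[0,0,0]]}'
python3 -m creep '{"delta_pos":[[0,0,0],[0,0,0],[0,0,0]],"twist":[[0,0,0],[0,0,0],[0,0,0]]}'
python3 goal.py 626.9 -12.9 131 171.3
python3 - <<'E'
from h import *
p,d=get_image("side"); cv2.imwrite("pics/side2.png",cv2.resize(p[120:300,230:430,::-1],None,fx=3.3,fy=3.3,interpolation=cv2.INTER_CUBIC)); np.savez("side2.npz",p=p,d=d)
p,d=get_image("top"); np.savez("top2.npz",p=p,d=d)
E
```

```text
t: 6.82
ee_pos: [625.0, -14.1, 197.6]
orientation: [-0.236, -3.128, 0.0]
ft_force: [-1.6, 0.7, -8.4]
width: 13.7
grasp_force: 30.0
t: 7.07
ee_pos: [626.0, -13.0, 199.5]
orientation: [-0.239, -3.131, 0.0]
ft_force: [-0.6, 0.1, -8.6]
width: 14.1
grasp_force: 30.0
t 7.07 pos [626.  -13.  199.5] w 14.1 F [-0.6  0.1 -8.6] q [-0.04  0.45  1.64  0.    1.05 -1.46]
shift tool mm [-0.9  0.3 68.5] turn deg [-0.01 -0.07 -0.02]
```

View pics/side2.png

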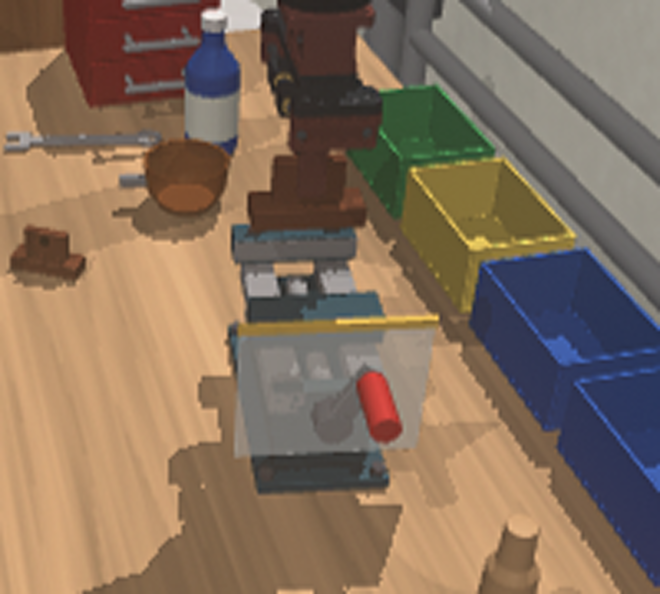

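The side view shows the weight held level, lug-up, above the ways (foot at crop 305,210), with the fixed jaw at (295,243) and moving jaw at (315,305). I check its offset from the vise's midline and the knob angle in the same view.

Run:
```python
from h import *
th=np.deg2rad(81.3); ex=np.array([np.cos(th),np.sin(th)]); ey=np.array([-ex[1],ex[0]]); O=np.array([620.1,-57.4])
p,d=load("side",2); C=cloud("side",d); r=C[...,:2]-O; x,y,z=r@ex,r@ey,C[...,2]
h=cv2.cvtColor(p,cv2.COLOR_RGB2HSV); ok=d>0
def s(n,m):
    m=m&ok; print(n,m.sum(),[np.percentile(a[m],[2,50,98]).round(1).tolist() for a in(x,y,z)] if m.sum()>3 else "")
s("foot",(z>165)&(z<188)&(x>5)&(x<80)&(abs(y)<70))
s("fixed top/face",(z>104)&(z<132)&(x>70)&(x<115)&(abs(y)<75))
s("fixed jaw face low",(z>104)&(z<120)&(x>60)&(x<115)&(abs(y)<75))
s("moving top",(z>120)&(z<132)&(x>-45)&(x<15)&(abs(y)<75))
s("guard top",(z>160)&(z<178)&(x>-120)&(x<-90)&(abs(y)<95))
red=((h[...,0]<6)|(h[...,0]>174))&(h[...,1]>170)
s("knob",red&(x<-110)&(x>-200)&(abs(y)<70))
for k in (0,50,60,52):
    pass
def W(a): a=np.array(a,float); return np.r_[O+a[0]*ex+a[1]*ey,a[2]]
rm=red.copy(); rm[:, :300]=0; rm[:225]=0; rm[265:]=0; rm[:,380:]=0
print("red px side",np.argwhere(rm).mean(0)[::-1],rm.sum())
h2=cv2.cvtColor(load("top",0)[0],cv2.COLOR_RGB2HSV); rt=((h2[...,0]<6)|(h2[...,0]>174))&(h2[...,1]>170); rt[:130]=0;rt[175:]=0;rt[:,:328]=0;rt[:,365:]=0
print("red px top",np.argwhere(rt).mean(0)[::-1])
for q in (.3,.4,.5,.6,.7,.8,.9): k=W([-154,-50*np.sin(q),85+50*np.cos(q)]); print(q,proj("side",k).round(1),proj("top",k).round(1),k.round(1))
```

```text
foot 296 [[24.2, 28.0, 57.8], [-43.5, 2.5, 49.9], [168.8, 182.1, 187.9]]
fixed top/face 341 [[76.8, 80.7, 101.6], [-51.6, 4.9, 55.8], [104.5, 119.4, 127.5]]
fixed jaw face low 176 [[76.7, 79.9, 95.2], [-52.0, 3.3, 56.2], [104.2, 111.4, 119.9]]
moving top 321 [[-41.5, -23.6, -5.7], [-50.8, 2.6, 55.0], [122.4, 124.6, 126.7]]
guard top 280 [[-109.2, -106.6, -101.5], [-70.8, 3.6, 74.6], [160.4, 167.3, 172.4]]
knob 128 [[-182.1, -156.6, -128.9], [-31.4, -19.7, -11.4], [129.5, 137.7, 140.6]]
red px side [343.90697674 240.86821705] 129
red px top [343.64285714 151.85714286]
0.3 [341.2 241.5] [343.  155.2] [ 611.4 -211.9  132.8]
0.4 [343.1 241.9] [343.1 153.9] [ 616.1 -212.6  131.1]
0.5 [344.8 242.5] [343.1 152.6] [ 620.5 -213.3  128.9]
0.6 [346.4 243.2] [343.2 151.5] [ 624.7 -213.9  126.3]
0.7 [347.9 244.1] [343.2 150.5] [ 628.6 -214.5  123.2]
0.8 [349.2 245. ] [343.1 149.7] [ 632.3 -215.1  119.8]
0.9 [350.4 246.1] [343.1 149. ] [ 635.5 -215.6  116.1]
```

```bash
python3 -m creep '{"delta_pos":[[0,0,0.01],[0,0,0.018],[0,0,0.018],[0,0,0.01],[0,0,0.006],[0,0,0.003],[0,0,0.001],[0,0,0],[0,0,0]],"twist":[[0,0,0],[0,0,0],[0,0,0],[0,0,0],[0,0,0],[0,0,0],[0,0,0],[0,0,0],[0,0,0]]}'
python3 -m creep '{"delta_pos":[[0,0,0.001],[0,0,0.001],[0,0,0]],"twist":[[0,0,0],[0,0,0],[0,0,0]]}'
```

```text
t: 7.92
ee_pos: [627.2, -13.1, 135.0]
orientation: [0.237, 3.131, 0.0]
ft_force: [-0.7, -0.5, -8.5]
width: 14.2
grasp_force: 30.0
t: 8.17
ee_pos: [626.5, -13.1, 132.4]
orientation: [0.237, 3.132, 0.0]
ft_force: [-0.2, -0.1, -7.2]
width: 13.7
grasp_force: 30.0
```

```bash
python3 -m creep '{"delta_pos":[[0,0,0.001],[0,0,0]],"twist":[[0,0,0],[0,0,0]]}'
python3 -m creep '{"delta_pos":[[0,0,0.001],[0,0,0]],"twist":[[0,0,0],[0,0,0]]}'
```

```text
t: 8.33
ee_pos: [626.4, -13.1, 131.1]
orientation: [-0.237, -3.133, 0.0]
ft_force: [-0.4, 0.4, -8.7]
width: 13.9
grasp_force: 30.0
t: 8.5
ee_pos: [626.7, -13.0, 130.6]
orientation: [0.237, 3.132, 0.0]
ft_force: [-1.8, 0.4, -4.4]
width: 13.8
grasp_force: 30.0
```

```bash
python3 -m creep '{"delta_pos":[[0,0,0.0007],[0,0,0],[0,0,0]],"twist":[[0,0,0],[0,0,0],[0,0,0]]}'
python3 -m creep '{"delta_pos":[[0,0,0],[0,0,0],[0,0,0],[0,0,0],[0,0,0]],"twist":[[0,0,0],[0,0,0],[0,0,0],[0,0,0],[0,0,0]]}' 0.5
python3 -m creep '{"delta_pos":[[0,0,-0.01],[0,0,-0.02],[0,0,-0.03],[0,0,-0.04],[0,0,-0.04],[0,0,-0.04],[0,0,-0.02],[0,0,0]],"twist":[[0,0,0],[0,0,0],[0,0,0],[0,0,0],[0,0,0],[0,0,0],[0,0,0],[0,0,0]]}'
python3 goal.py 610 -300 330 81.3 0
```

```text
t: 8.75
ee_pos: [626.7, -13.0, 130.6]
orientation: [0.237, 3.132, 0.0]
ft_force: [-4.5, -0.2, 5.4]
width: 13.9
grasp_force: 30.0
t: 9.17
ee_pos: [626.7, -13.1, 129.5]
orientation: [0.238, 3.132, 0.0]
ft_force: [0.2, -0.2, 0.5]
width: 42.3
grasp_force: 0.0
t: 9.83
ee_pos: [629.1, -13.1, 336.7]
orientation: [0.237, 3.122, 0.001]
ft_force: [0.2, 0.7, 0.6]
width: 43.8
grasp_force: 0.0
t 9.83 pos [629.1 -13.1 336.7] w 43.8 F [0.2 0.7 0.6] q [-0.04  0.32  1.51  0.    1.3  -1.46]
shift tool mm [ -24.3 -286.5    6.6] turn deg [ 0.54  0.43 90.03]
```

```bash
python3 - <<'E'
from h import *
p,d=load("top");C=cloud("top",d);z=C[...,2]
th=np.deg2rad(81.3); ex=np.array([np.cos(th),np.sin(th)]); ey=np.array([-ex[1],ex[0]]); O=np.array([620.1,-57.4])
m=(z>25)&(z<150)&(d>0); m[:130]=0;m[185:]=0;m[:,:368]=0;m[:,425:]=0
n,l,st,_=cv2.connectedComponentsWithStats(m.astype(np.uint8))
for i in range(1,n):
    if st[i,4]>8:
        X=C[l==i]; t=X[X[:,2]>np.percentile(X[:,2],70)].mean(0); v=t[:2]-O
        print(st[i],X.min(0).round(),X.max(0).round(),"top",t.round(),"vise",(v@ex).round(),(v@ey).round())
E
python3 goal.py 609.8 -273.8 330 81.3 0
```

```text
[376 133  21  25 309] [ 636. -383.   25.] [ 687. -330.  146.] top [ 660. -355.  129.] vise -288.0 -85.0
[410 158   9   9  54] [ 603. -448.   26.] [ 623. -429.   69.] top [ 614. -440.   65.] vise -379.0 -51.0
[388 170   8   9  53] [ 568. -377.   25.] [ 587. -358.   69.] top [ 578. -368.   64.] vise -313.0 -5.0
t 9.83 pos [629.1 -13.1 336.7] w 43.8 F [0.2 0.7 0.6] q [-0.04  0.32  1.51  0.    1.3  -1.46]
shift tool mm [ -20.1 -260.6    6.6] turn deg [ 0.54  0.43 90.03]
```

```bash
python3 -m creep '{"delta_pos":[[-0.003,-0.02,0],[-0.003,-0.03,0],[-0.003,-0.036,0],[-0.003,-0.036,0],[-0.003,-0.036,0],[-0.003,-0.036,0],[-0.003,-0.036,0],[0,0,0],[0,0,0],[0,0,0],[0,0,0],[0,0,0],[0,0,0],[0,0,0],[0,0,0],[0,0,0],[0,0,0],[0,0,0],[0,0,0],[0,0,0]],"twist":[[0,0,0],[0,0,0],[0,0,0],[0,0,0],[0,0,0],[0,0,0],[0,0,0],[0,0,7],[0,0,7],[0,0,7],[0,0,7],[0,0,7],[0,0,7],[0,0,7],[0,0,7],[0,0,7],[0,0,7],[0,0,7],[0,0,7],[0,0,6]]}' 0.6
python3 -m creep '{"delta_pos":[[0,0,0.02],[0,0,0.02],[0,0,0],[0,0,0],[0,0,0],[0,0,0],[0,0,0],[0,0,0]],"twist":[[0,0,0],[0,0,0],[0,6.5,0],[0,6.5,0],[0,6,0],[0,6,0],[0,0,0],[0,0,0]]}'
python3 goal.py 613.4 -250.9 203 81.3 25
```

```text
t: 11.5
ee_pos: [612.0, -243.4, 328.6]
orientation: [-2.388, -2.039, 0.001]
ft_force: [0.2, 0.3, -0.8]
width: 52.4
grasp_force: 0.0
t: 12.17
ee_pos: [611.6, -244.7, 287.8]
orientation: [-2.141, -1.833, -0.471]
ft_force: [0.5, 0.0, -0.4]
width: 52.6
grasp_force: 0.0
t 12.17 pos [ 611.6 -244.7  287.8] w 52.6 F [ 0.5  0.  -0.4] q [-0.58  0.5   1.42  0.4   1.43 -0.52]
shift tool mm [-41.    2.9  74.4] turn deg [-0.1   0.07 -0.17]
```

```bash
python3 -m creep '{"delta_pos":[[-0.021,0.0015,0.025],[-0.02,0.0015,0.025],[0,0,0.024],[0,0,0],[0,0,0]],"twist":[[0,0,0],[0,0,0],[0,0,0],[0,0,0],[0,0,0]]}'
python3 goal.py 619.8 -209.1 112.4 81.3 25
python3 - <<'E'
from h import *
p,d=get_image("side"); cv2.imwrite("pics/side3.png",cv2.resize(p[150:300,240:440,::-1],None,fx=3.5,fy=3.5,interpolation=cv2.INTER_CUBIC)); np.savez("side3.npz",p=p,d=d)
E
```

```text
t: 12.58
ee_pos: [614.4, -248.2, 204.7]
orientation: [-2.136, -1.838, -0.471]
ft_force: [0.3, 0.0, 0.7]
width: 52.8
grasp_force: 0.0
t 12.58 pos [ 614.4 -248.2  204.7] w 52.8 F [0.3 0.  0.7] q [-0.58  0.59  1.47  0.41  1.3  -0.59]
shift tool mm [ -3.2  -0.3 100.3] turn deg [-0.18  0.03  0.08]
```

View pics/side3.png

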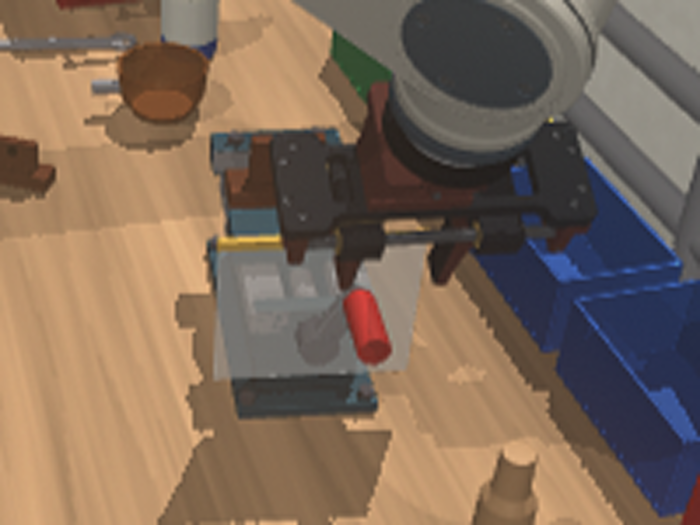

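Run:
```python
from h import *
print(proj("side",[614.4,-248.2,204.7]),proj("side",[618.6,-217,129.6]),proj("side",[619.8,-209.1,112.4]))
p,d=load("side",3);h=cv2.cvtColor(p,cv2.COLOR_RGB2HSV);red=((h[...,0]<6)|(h[...,0]>174))&(h[...,1]>170);red[:225]=0;red[265:]=0;red[:,:330]=0;red[:,360:]=0
print(np.argwhere(red).mean(0)[::-1],red.sum())
```

```text
[351.15975433 227.16903586] [344.66181469 243.35420667] [343.29103951 246.51352016]
[343.71851852 240.99259259] 135
```

```bash
python3 -m creep '{"delta_pos":[[-0.003,0,0.015],[0,0,0.025],[0,0,0.025],[0,0,0.02],[0,0,0.01],[0,0,0.005],[0,0,0],[0,0,0]],"twist":[[0,0,0],[0,0,0],[0,0,0],[0,0,0],[0,0,0],[0,0,0],[0,0,0],[0,0,0]]}'
python3 -m creep '{"delta_pos":[[0,0,0],[0,0,0],[0,0,0],[0,0,0],[0,0,0],[0,0,0],[0,0,0]],"twist":[[0,0,0],[0,0,0],[0,0,0],[0,0,0],[0,0,0],[0,0,0],[0,0,0]]}' 0
python3 goal.py 619.8 -209.1 112.4 81.3 25
```

```text
t: 13.3
ee_pos: [621.6, -211.4, 114.8]
orientation: [-2.139, -1.839, -0.475]
ft_force: [-0.2, -0.3, 0.2]
width: 52.6
grasp_force: 0.0
t: 13.88
ee_pos: [620.5, -211.0, 113.4]
orientation: [-2.138, -1.837, -0.474]
ft_force: [-2.0, -1.0, 1.5]
width: 23.1
grasp_force: 30.0
t 13.88 pos [ 620.5 -211.   113.4] w 23.1 F [-2.  -1.   1.5] q [-0.53  0.68  1.55  0.45  1.13 -0.62]
shift tool mm [ 1.2 -1.   1.6] turn deg [-0.01  0.01  0.03]
```

```bash
cat > rows.py <<'E'
import sys; from h import *
q0,n=float(sys.argv[1]),int(sys.argv[2]); st=float(sys.argv[3]) if len(sys.argv)>3 else 2*np.pi/36
q=q0+st*np.arange(n+1); L=np.deg2rad(25)
dz=.05*np.diff(np.cos(q)); dy=.05*np.diff(np.sin(q))
print(str(np.round(np.c_[np.sin(L)*dz,dy,-np.cos(L)*dz],4).tolist()).replace(" ",""), "end",q[-1])
E
cat > st.py <<'E'
from h import *
th=np.deg2rad(81.3); ex=np.array([np.cos(th),np.sin(th)]); ey=np.array([-ex[1],ex[0]]); O=np.array([620.1,-57.4])
o=get_obs(); r=R.from_rotvec(o["orientation"]); g=o["ee_pos"]-19*r.as_matrix()[:,2]
v=g[:2]-O; y=v@ey-.4; z=g[2]-85; q=np.arctan2(-y,z); f=o["ft_force"]; fy=f[:2]@ey
tang=-np.cos(q)*fy-np.sin(q)*f[2]; rad=-np.sin(q)*fy+np.cos(q)*f[2]
print("t %.2f x %.1f y %.1f z %.1f rad %.1f q %.3f  push %.1f radial %.1f axial %.1f w %.1f"%(o["t"],v@ex,y,z,np.hypot(y,z),q,-tang,rad,f[:2]@ex,o["width"]))
E
python3 st.py; python3 rows.py .47 36
```

```text
t 13.88 x -159.8 y -24.0 z 45.6 rad 51.5 q 0.485  push 2.3 radial 0.5 axial -1.3 w 23.1
[[-0.0019,0.0074,0.0042],[-0.0025,0.0065,0.0053],[-0.0029,0.0054,0.0062],[-0.0033,0.0041,0.007],[-0.0035,0.0027,0.0075],[-0.0036,0.0012,0.0078],[-0.0037,-0.0003,0.0079],[-0.0036,-0.0018,0.0077],[-0.0034,-0.0033,0.0073],[-0.0031,-0.0046,0.0067],[-0.0027,-0.0058,0.0059],[-0.0023,-0.0069,0.0049],[-0.0017,-0.0077,0.0037],[-0.0011,-0.0083,0.0025],[-0.0005,-0.0086,0.0011],[0.0001,-0.0087,-0.0003],[0.0008,-0.0085,-0.0016],[0.0014,-0.0081,-0.0029],[0.0019,-0.0074,-0.0042],[0.0025,-0.0065,-0.0053],[0.0029,-0.0054,-0.0062],[0.0033,-0.0041,-0.007],[0.0035,-0.0027,-0.0075],[0.0036,-0.0012,-0.0078],[0.0037,0.0003,-0.0079],[0.0036,0.0018,-0.0077],[0.0034,0.0033,-0.0073],[0.0031,0.0046,-0.0067],[0.0027,0.0058,-0.0059],[0.0023,0.0069,-0.0049],[0.0017,0.0077,-0.0037],[0.0011,0.0083,-0.0025],[0.0005,0.0086,-0.0011],[-0.0001,0.0087,0.0003],[-0.0008,0.0085,0.0016],[-0.0014,0.0081,0.0029]] end 6.753185307179586
```

```bash
python3 -m creep '{"delta_pos":[[-0.0019,0.0074,0.0042],[-0.0025,0.0065,0.0053],[-0.0029,0.0054,0.0062],[-0.0033,0.0041,0.007],[-0.0035,0.0027,0.0075],[-0.0036,0.0012,0.0078],[-0.0037,-0.0003,0.0079],[-0.0036,-0.0018,0.0077]],"twist":[[0,0,0],[0,0,0],[0,0,0],[0,0,0],[0,0,0],[0,0,0],[0,0,0],[0,0,0]]}'; python3 st.py
```

```text
t: 14.55
ee_pos: [642.8, -214.2, 52.6]
orientation: [-2.133, -1.835, -0.468]
ft_force: [-14.4, -3.0, 9.3]
width: 23.3
grasp_force: 30.0
t 14.55 x -159.6 y -46.7 z -15.2 rad 49.1 q 1.885  push 4.6 radial -16.0 axial -5.1 w 23.3
```

```bash
python3 -m creep '{"delta_pos":[[0,-0.0015,0],[0,0,0]],"twist":[[0,0,0],[0,0,0]]}'; python3 st.py
```

```text
t: 14.72
ee_pos: [642.1, -214.3, 51.9]
orientation: [-2.136, -1.835, -0.47]
ft_force: [-6.1, -2.2, -2.1]
width: 23.4
grasp_force: 30.0
t 14.72 x -159.8 y -45.9 z -15.8 rad 48.6 q 1.903  push -3.9 radial -4.7 axial -3.1 w 23.4
```

```bash
python3 -m creep '{"delta_pos":[[-0.0034,-0.0039,0.0073],[-0.0031,-0.0046,0.0067],[-0.0027,-0.0058,0.0059],[-0.0023,-0.0069,0.0049],[-0.0017,-0.0077,0.0037],[-0.0011,-0.0083,0.0025],[-0.0005,-0.0086,0.0011],[0.0001,-0.0087,-0.0003],[0,0,0]],"twist":[[0,0,0],[0,0,0],[0,0,0],[0,0,0],[0,0,0],[0,0,0],[0,0,0],[0,0,0],[0,0,0]]}'; python3 st.py
python3 -m creep '{"delta_pos":[[0.0008,-0.0085,-0.0016],[0.0014,-0.0081,-0.0029],[0.0019,-0.0074,-0.0042],[0.0025,-0.0065,-0.0053],[0.0029,-0.0054,-0.0062],[0.0033,-0.0041,-0.007],[0.0035,-0.0027,-0.0075],[0.0036,-0.0012,-0.0078],[0,0,0]],"twist":[[0,0,0],[0,0,0],[0,0,0],[0,0,0],[0,0,0],[0,0,0],[0,0,0],[0,0,0],[0,0,0]]}'; python3 st.py
```

```text
t: 15.47
ee_pos: [591.2, -206.3, 20.0]
orientation: [-2.14, -1.837, -0.477]
ft_force: [-2.0, -0.4, 8.2]
width: 23.3
grasp_force: 30.0
t 15.47 x -159.6 y 5.7 z -47.8 rad 48.1 q -3.023  push -2.8 radial -7.9 axial -0.7 w 23.3
t: 16.22
ee_pos: [546.6, -199.5, 67.4]
orientation: [-2.138, -1.838, -0.474]
ft_force: [-1.1, -2.1, 1.7]
width: 23.2
grasp_force: 30.0
t 16.22 x -159.6 y 50.8 z -0.3 rad 50.8 q -1.578  push -1.7 radial 0.7 axial -2.2 w 23.2
```

```bash
sed -i 's/y=v@ey-.4; z=g\[2\]-85/y=v@ey-1.4; z=g[2]-86.4/' st.py
python3 -m creep '{"delta_pos":[[0.0037,0.0003,-0.0079],[0.0036,0.0018,-0.0077],[0.0034,0.0033,-0.0073],[0.0031,0.0046,-0.0067],[0.0027,0.0058,-0.0059],[0.0023,0.0069,-0.0049],[0.0017,0.0077,-0.0037],[0.0011,0.0083,-0.0025],[0.0005,0.0086,-0.0011],[-0.0001,0.0087,0.0003],[-0.0008,0.0085,0.0016],[-0.0014,0.0081,0.0029]],"twist":[[0,0,0],[0,0,0],[0,0,0],[0,0,0],[0,0,0],[0,0,0],[0,0,0],[0,0,0],[0,0,0],[0,0,0],[0,0,0],[0,0,0]]}'; python3 st.py
python3 -m creep '{"delta_pos":[[-0.0019,0.0074,0.0042],[-0.0025,0.0065,0.0053],[-0.0029,0.0054,0.0062],[-0.0033,0.0041,0.007],[-0.0035,0.0027,0.0075],[-0.0036,0.0012,0.0078],[-0.0037,-0.0003,0.0079],[-0.0036,-0.0018,0.0077]],"twist":[[0,0,0],[0,0,0],[0,0,0],[0,0,0],[0,0,0],[0,0,0],[0,0,0],[0,0,0]]}'; python3 st.py
```

```text
t: 17.22
ee_pos: [618.5, -210.6, 114.6]
orientation: [-2.137, -1.837, -0.473]
ft_force: [-5.2, -3.0, 1.6]
width: 23.3
grasp_force: 30.0
t 17.22 x -159.7 y -23.0 z 45.4 rad 50.9 q 0.470  push 4.9 radial -0.6 axial -3.7 w 23.3
t: 17.88
ee_pos: [643.4, -214.4, 55.2]
orientation: [-2.137, -1.837, -0.474]
ft_force: [-5.7, -2.8, 7.1]
width: 23.5
grasp_force: 30.0
t 17.88 x -159.7 y -48.2 z -14.0 rad 50.2 q 1.854  push 5.4 radial -7.0 axial -3.6 w 23.5
```

```bash
python3 -m creep '{"delta_pos":[[-0.0034,-0.0033,0.0073],[-0.0031,-0.0046,0.0067],[-0.0027,-0.0058,0.0059],[-0.0023,-0.0069,0.0049],[-0.0017,-0.0077,0.0037],[-0.0011,-0.0083,0.0025]],"twist":[[0,0,0],[0,0,0],[0,0,0],[0,0,0],[0,0,0],[0,0,0]]}'; python3 st.py
python3 rows.py 2.913 40 0.06
```

```text
t: 18.38
ee_pos: [609.3, -209.3, 21.8]
orientation: [-2.14, -1.838, -0.478]
ft_force: [4.3, -1.3, 4.2]
width: 23.3
grasp_force: 30.0
t 18.38 x -159.8 y -13.6 z -47.4 rad 49.3 q 2.861  push 5.4 radial -2.8 axial -0.7 w 23.3
[[-0.0003,-0.0029,0.0005],[-0.0002,-0.003,0.0004],[-0.0001,-0.003,0.0002],[-0.0,-0.003,0.0001],[0.0001,-0.003,-0.0001],[0.0001,-0.003,-0.0003],[0.0002,-0.003,-0.0004],[0.0003,-0.0029,-0.0006],[0.0004,-0.0029,-0.0008],[0.0004,-0.0028,-0.0009],[0.0005,-0.0028,-0.0011],[0.0006,-0.0027,-0.0012],[0.0006,-0.0026,-0.0014],[0.0007,-0.0025,-0.0015],[0.0008,-0.0024,-0.0016],[0.0008,-0.0023,-0.0018],[0.0009,-0.0022,-0.0019],[0.0009,-0.002,-0.002],[0.001,-0.0019,-0.0021],[0.001,-0.0018,-0.0022],[0.0011,-0.0016,-0.0023],[0.0011,-0.0015,-0.0024],[0.0011,-0.0013,-0.0024],[0.0012,-0.0011,-0.0025],[0.0012,-0.001,-0.0026],[0.0012,-0.0008,-0.0026],[0.0012,-0.0006,-0.0027],[0.0013,-0.0004,-0.0027],[0.0013,-0.0003,-0.0027],[0.0013,-0.0001,-0.0027],[0.0013,0.0001,-0.0027],[0.0013,0.0003,-0.0027],[0.0013,0.0005,-0.0027],[0.0012,0.0006,-0.0027],[0.0012,0.0008,-0.0026],[0.0012,0.001,-0.0026],[0.0012,0.0011,-0.0025],[0.0011,0.0013,-0.0024],[0.0011,0.0015,-0.0024],[0.0011,0.0016,-0.0023]] end 5.313
```

```bash
python3 -m creep '{"delta_pos":[[-0.0003,-0.0029,0.0005],[-0.0002,-0.003,0.0004],[-0.0001,-0.003,0.0002],[0,-0.003,0.0001],[0.0001,-0.003,-0.0001],[0.0001,-0.003,-0.0003],[0.0002,-0.003,-0.0004],[0.0003,-0.0029,-0.0006]],"twist":[[0,0,0],[0,0,0],[0,0,0],[0,0,0],[0,0,0],[0,0,0],[0,0,0],[0,0,0]]}' >/dev/null; python3 st.py
python3 - <<'E'
from h import *
p,d=get_image("side"); cv2.imwrite("pics/side4.png",cv2.resize(p[150:300,240:440,::-1],None,fx=3.5,fy=3.5,interpolation=cv2.INTER_CUBIC))
E
```

```text
t 19.05 x -159.6 y 11.0 z -48.1 rad 49.4 q -2.918  push 4.5 radial -6.4 axial -1.6 w 23.5
```

View pics/side4.png

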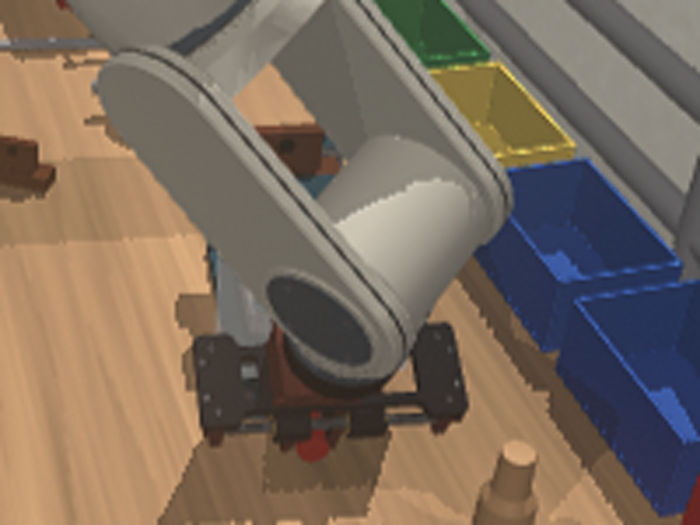

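The gripper holds the knob at the bottom of its circle (crop 312,445). The weight stands upright (crop 295,145), and the liner is clear. I go on in small steps.

```bash
python3 -m creep '{"delta_pos":[[0.0004,-0.0029,-0.0008],[0.0004,-0.0028,-0.0009],[0.0005,-0.0028,-0.0011],[0.0006,-0.0027,-0.0012],[0.0006,-0.0026,-0.0014]],"twist":[[0,0,0],[0,0,0],[0,0,0],[0,0,0],[0,0,0]]}' >/dev/null; python3 st.py
python3 -m creep '{"delta_pos":[[0.0007,-0.0025,-0.0015],[0.0008,-0.0024,-0.0016],[0.0008,-0.0023,-0.0018]],"twist":[[0,0,0],[0,0,0],[0,0,0]]}' >/dev/null; python3 st.py
```

```text
t 19.52 x -159.6 y 24.9 z -42.6 rad 49.4 q -2.613  push 4.4 radial -3.7 axial -0.8 w 23.4
t 19.77 x -159.6 y 32.2 z -37.4 rad 49.4 q -2.430  push 4.8 radial -3.3 axial -1.0 w 23.3
```

```bash
python3 -m creep '{"delta_pos":[[0.0009,-0.0022,-0.0019],[0.0009,-0.002,-0.002]],"twist":[[0,0,0],[0,0,0]]}' >/dev/null; python3 st.py
```

```text
t 19.93 x -159.6 y 36.6 z -33.2 rad 49.5 q -2.308  push 4.9 radial -4.2 axial -1.3 w 23.3
```

Now q is about 10.26, and the push is still the free 4.4 to 5 N.

```bash
python3 -m creep '{"delta_pos":[[0.001,-0.0019,-0.0021],[0.001,-0.0018,-0.0022]],"twist":[[0,0,0],[0,0,0]]}' >/dev/null; python3 st.py
```

```text
t 20.10 x -159.6 y 40.4 z -28.6 rad 49.5 q -2.188  push 4.8 radial -3.8 axial -1.2 w 23.4
```

```bash
python3 -m creep '{"delta_pos":[[0.0011,-0.0016,-0.0023],[0.0011,-0.0015,-0.0024]],"twist":[[0,0,0],[0,0,0]]}' >/dev/null; python3 st.py
```

```text
t 20.27 x -159.6 y 43.6 z -23.6 rad 49.6 q -2.066  push 5.0 radial -4.1 axial -1.2 w 23.1
```

```bash
python3 -m creep '{"delta_pos":[[0.0011,-0.0013,-0.0024],[0.0012,-0.0011,-0.0025]],"twist":[[0,0,0],[0,0,0]]}' >/dev/null; python3 st.py
```

```text
t 20.43 x -159.5 y 46.1 z -18.4 rad 49.7 q -1.950  push 6.6 radial -3.0 axial -1.3 w 23.2
```

```bash
python3 -m creep '{"delta_pos":[[0.0012,-0.001,-0.0026]],"twist":[[0,0,0]]}' >/dev/null; python3 st.py;python3 -m creep '{"delta_pos":[[0,0,0]],"twist":[[0,0,0]]}' >/dev/null; python3 st.py
```

```text
t 20.52 x -159.5 y 47.2 z -15.6 rad 49.7 q -1.891  push 7.2 radial -3.6 axial -1.1 w 23.1
t 20.60 x -159.5 y 47.3 z -15.3 rad 49.7 q -1.885  push 2.9 radial -4.9 axial -1.1 w 23.0
```

```bash
python3 -m creep '{"delta_pos":[[0.0012,-0.0008,-0.0026]],"twist":[[0,0,0]]}' >/dev/null; python3 st.py;python3 -m creep '{"delta_pos":[[0.0006,-0.0003,-0.0013]],"twist":[[0,0,0]]}' >/dev/null; python3 st.py
```

```text
t 20.68 x -159.5 y 48.0 z -13.1 rad 49.7 q -1.837  push 8.3 radial -4.7 axial -0.9 w 23.7
t 20.77 x -159.5 y 48.4 z -11.5 rad 49.7 q -1.805  push 8.2 radial -3.5 axial -0.4 w 23.4
```

```bash
python3 -m creep '{"delta_pos":[[0,0,0],[0,0,0],[0,0,0],[0,0,0],[0,0,0],[0,0,0],[0,0,0]],"twist":[[0,0,0],[0,0,0],[0,0,0],[0,0,0],[0,0,0],[0,0,0],[0,0,0]]}' 0.6
python3 -m creep '{"delta_pos":[[0,0,-0.01],[0,0,-0.02],[0,0,-0.03],[0,0,-0.04],[0,0,-0.04],[0,0,-0.04],[-0.035,0,-0.02],[-0.035,0,-0.02],[-0.035,0,-0.02],[-0.02,0,-0.01],[0,0,0],[0,0,0]],"twist":[[0,0,0],[0,0,0],[0,0,0],[0,0,0],[0,0,0],[0,0,0],[0,0,0],[0,0,0],[0,0,0],[0,0,0],[0,0,0],[0,0,0]]}'
python3 - <<'E'
from h import *
for n,b in(("side",(150,300,240,440)),("top",(110,240,230,400))):
    p,d=get_image(n); np.savez(f"{n}5.npz",p=p,d=d); a=p[b[0]:b[1],b[2]:b[3],::-1]; cv2.imwrite(f"pics/{n}5.png",cv2.resize(a,None,fx=3.5,fy=3.5,interpolation=cv2.INTER_CUBIC))
E
```

```text
t: 21.35
ee_pos: [547.5, -199.4, 58.3]
orientation: [-2.138, -1.837, -0.474]
ft_force: [0.2, -0.6, 0.0]
width: 52.6
grasp_force: 0.0
t: 22.35
ee_pos: [514.0, -417.1, 232.3]
orientation: [-2.14, -1.835, -0.474]
ft_force: [-0.6, -0.8, -0.9]
width: 52.9
grasp_force: 0.0
```

View pics/side5.png

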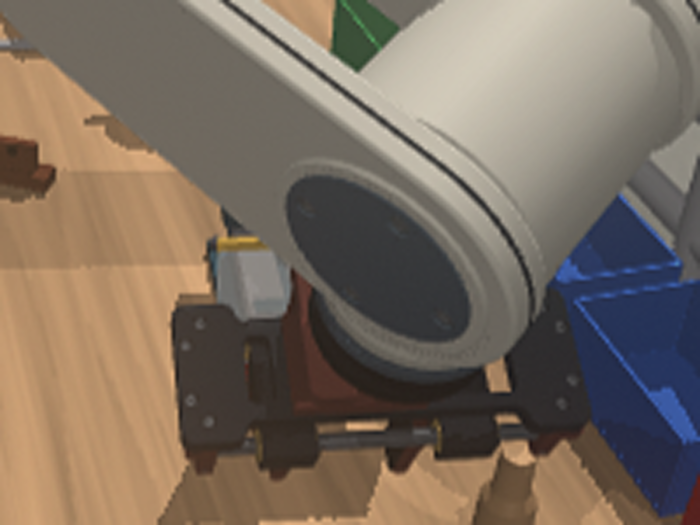

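View pics/top5.png

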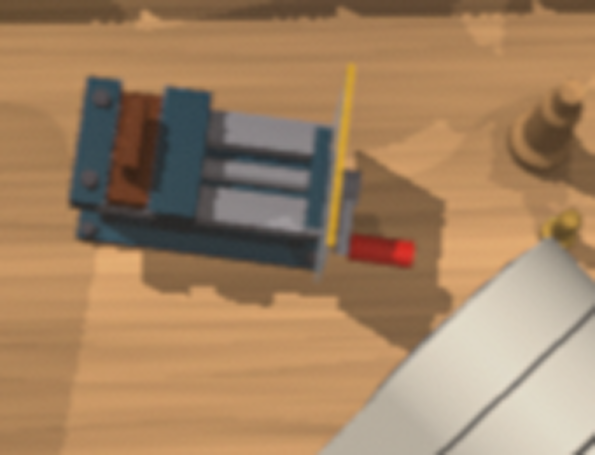

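The top view shows the weight (crop 135,150) clamped lug-up between the two jaws and centred along them. The knob is free, and the liner (545,125) and nipple (562,228) are still standing. Nothing touches the robot, so I hand in.

```bash
python3 -c "
from workcell import *
print(close_job())"
```

```text
the job is handed in; nothing more can be done
None
```

The rusty weight stands lug-up and centred along the jaws, clamped at about 8 N of push at the knob; the robot has let go and is clear, and the job was handed in at about 22 s of the 72 s allowed.

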